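Move the seasonings from the stand to the clip rail

TASK

Move the four seasonings from the wooden stand to the pale wooden rail with the spring clips, one to a clip, in the same order from left to right as they stand now, so that the cook still finds each one by its place. Press each one straight back, upright, until its clip snaps round it and it sits fully home against the pad, standing on the rail's foot plate. Do not tip anything over, and leave the glass tumbler where it is.

Things in the scene. Friction and masses are not known exactly. Their poses are not given: they have to be found in the camera images.
- spice_white: Glass spice jar with a white lid (green disc on its top), round, 41 mm across, 102 mm tall, about 110 g; a straight cylinder; grip it high, around 72 mm up. Bears a 40 N grip. Origin: centre of its underside; z up along its axis. Stands at the start in one of the four steel rings of the wooden stand. 
- spice_yellow: Glass spice jar with a mustard yellow lid, round, 45 mm across, 98 mm tall, about 0.1 kg; a straight cylinder; grip it high, around 72 mm up. Bears a 40 N grip. Origin: centre of its underside; z up along its axis. Stands at the start in one of the four steel rings of the wooden stand. 
- salt_shaker: Plain steel salt shaker, a bare metal cylinder 43 mm across and straight up to 72 mm, with a low dome (small holes on top), 87 mm tall, about 120 g; grip it on the straight part, around 66 mm up. Bears a 40 N grip. Origin: centre of its underside; z up along its axis. Stands at the start in one of the four steel rings of the wooden stand. 
- pepper_mill: Dark wooden pepper mill, round, 44 mm across and straight up to 72 mm, then a narrow neck and a round head with a small steel ball on top, 97 mm tall, about 160 g; grip it on the straight part, around 66 mm up. Bears a 40 N grip. Origin: centre of its underside; z up along its axis. Stands at the start in one of the four steel rings of the wooden stand. 
- seat_spice_white: Fixed steel ring (55 mm outside, 6 mm high) on the wooden stand, where the spice jar with the white lid stands at the start. Origin: ring centre on the plank's top, 14 mm above the worktop; x away from the robot, y to the left along the row. Four like rings, 70 mm apart. The plank is 70 x 284 mm; a thin wire runs 35 mm behind the ring centres, 38 mm above the worktop.
- seat_spice_yellow: Fixed steel ring (55 mm outside, 6 mm high) on the wooden stand, where the spice jar with the yellow lid stands at the start. Origin: ring centre on the plank's top, 14 mm above the worktop; x away from the robot, y to the left along the row. Four like rings, 70 mm apart. The plank is 70 x 284 mm; a thin wire runs 35 mm behind the ring centres, 38 mm above the worktop.
- seat_salt_shaker: Fixed steel ring (55 mm outside, 6 mm high) on the wooden stand, where the salt shaker stands at the start. Origin: ring centre on the plank's top, 14 mm above the worktop; x away from the robot, y to the left along the row. Four like rings, 70 mm apart. The plank is 70 x 284 mm; a thin wire runs 35 mm behind the ring centres, 38 mm above the worktop.
- seat_pepper_mill: Fixed steel ring (55 mm outside, 6 mm high) on the wooden stand, where the wooden pepper mill stands at the start. Origin: ring centre on the plank's top, 14 mm above the worktop; x away from the robot, y to the left along the row. Four like rings, 70 mm apart. The plank is 70 x 284 mm; a thin wire runs 35 mm behind the ring centres, 38 mm above the worktop.
- clip_rail: Fixed pale wooden rail, 320 long, 50 high (mm). Origin: mid-rail on the worktop, under the axes of jars that are home; x: pressing direction (away from you); y: left. Clips at y=127.5,42.5,-42.5,-127.5, z 31-45. Foot plate 6 thick, from x=-56. Home: axis at x=0+-2, side on the pad at x=22, underside z=6. Clips open to -x: a jar meets them at x about -30; they yield to 3-10 N, then a hard stop.
- tumbler: Bystander: empty clear glass tumbler, 69 mm across, 92 mm tall, standing on the worktop to the right of the work. Origin: centre of its underside, z up.
Not all that is in view belongs to the job. What is shaped like the pepper_mill but red is not meant.

How it is judged:
At the end, for the whole second after the job is handed in: Each seasoning stands upright (within 0.12 rad) and at rest in the clip whose place from the left equals its own place from the left on the stand at the start: along the rail within 8 mm of the clip's centre, pressed home within 7 mm, underside within 6 mm of the foot plate (((y of each of seat_spice_yellow, seat_salt_shaker, seat_pepper_mill in the frame of seat_spice_white below 0.035 m and y of spice_white in the frame of clip_rail between 0.1195 and 0.1355 m) or (y of any of seat_spice_yellow, seat_salt_shaker, seat_pepper_mill in the frame of seat_spice_white above 0.035 m and y of each of seat_spice_yellow, seat_salt_shaker, seat_pepper_mill in the frame of seat_spice_white below 0.105 m and y of spice_white in the frame of clip_rail between 0.0345 and 0.0505 m) or (y of any of seat_spice_yellow, seat_salt_shaker, seat_pepper_mill in the frame of seat_spice_white above 0.105 m and y of each of seat_spice_yellow, seat_salt_shaker, seat_pepper_mill in the frame of seat_spice_white below 0.175 m and y of spice_white in the frame of clip_rail between -0.0505 and -0.0345 m) or (y of any of seat_spice_yellow, seat_salt_shaker, seat_pepper_mill in the frame of seat_spice_white above 0.175 m and y of spice_white in the frame of clip_rail between -0.1355 and -0.1195 m)) and x of spice_white in the frame of clip_rail between -0.007 and 0.007 m and z of each of spice_white, spice_yellow, salt_shaker, pepper_mill in the frame of clip_rail below 0.012 m and angle between each of spice_white, spice_yellow, salt_shaker, pepper_mill's own z axis and vertical below 0.12 rad and linear speed of each of spice_white, spice_yellow, salt_shaker, pepper_mill below 0.02 m/s and angular speed of each of spice_white, spice_yellow, salt_shaker, pepper_mill below 0.2 rad/s and ((y of each of seat_spice_white, seat_salt_shaker, seat_pepper_mill in the frame of seat_spice_yellow below 0.035 m and y of spice_yellow in the frame of clip_rail between 0.1195 and 0.1355 m) or (y of any of seat_spice_white, seat_salt_shaker, seat_pepper_mill in the frame of seat_spice_yellow above 0.035 m and y of each of seat_spice_white, seat_salt_shaker, seat_pepper_mill in the frame of seat_spice_yellow below 0.105 m and y of spice_yellow in the frame of clip_rail between 0.0345 and 0.0505 m) or (y of any of seat_spice_white, seat_salt_shaker, seat_pepper_mill in the frame of seat_spice_yellow above 0.105 m and y of each of seat_spice_white, seat_salt_shaker, seat_pepper_mill in the frame of seat_spice_yellow below 0.175 m and y of spice_yellow in the frame of clip_rail between -0.0505 and -0.0345 m) or (y of any of seat_spice_white, seat_salt_shaker, seat_pepper_mill in the frame of seat_spice_yellow above 0.175 m and y of spice_yellow in the frame of clip_rail between -0.1355 and -0.1195 m)) and x of spice_yellow in the frame of clip_rail between -0.007 and 0.007 m and ((y of each of seat_spice_white, seat_spice_yellow, seat_pepper_mill in the frame of seat_salt_shaker below 0.035 m and y of salt_shaker in the frame of clip_rail between 0.1195 and 0.1355 m) or (y of any of seat_spice_white, seat_spice_yellow, seat_pepper_mill in the frame of seat_salt_shaker above 0.035 m and y of each of seat_spice_white, seat_spice_yellow, seat_pepper_mill in the frame of seat_salt_shaker below 0.105 m and y of salt_shaker in the frame of clip_rail between 0.0345 and 0.0505 m) or (y of any of seat_spice_white, seat_spice_yellow, seat_pepper_mill in the frame of seat_salt_shaker above 0.105 m and y of each of seat_spice_white, seat_spice_yellow, seat_pepper_mill in the frame of seat_salt_shaker below 0.175 m and y of salt_shaker in the frame of clip_rail between -0.0505 and -0.0345 m) or (y of any of seat_spice_white, seat_spice_yellow, seat_pepper_mill in the frame of seat_salt_shaker above 0.175 m and y of salt_shaker in the frame of clip_rail between -0.1355 and -0.1195 m)) and x of salt_shaker in the frame of clip_rail between -0.007 and 0.007 m and ((y of each of seat_spice_white, seat_spice_yellow, seat_salt_shaker in the frame of seat_pepper_mill below 0.035 m and y of pepper_mill in the frame of clip_rail between 0.1195 and 0.1355 m) or (y of any of seat_spice_white, seat_spice_yellow, seat_salt_shaker in the frame of seat_pepper_mill above 0.035 m and y of each of seat_spice_white, seat_spice_yellow, seat_salt_shaker in the frame of seat_pepper_mill below 0.105 m and y of pepper_mill in the frame of clip_rail between 0.0345 and 0.0505 m) or (y of any of seat_spice_white, seat_spice_yellow, seat_salt_shaker in the frame of seat_pepper_mill above 0.105 m and y of each of seat_spice_white, seat_spice_yellow, seat_salt_shaker in the frame of seat_pepper_mill below 0.175 m and y of pepper_mill in the frame of clip_rail between -0.0505 and -0.0345 m) or (y of any of seat_spice_white, seat_spice_yellow, seat_salt_shaker in the frame of seat_pepper_mill above 0.175 m and y of pepper_mill in the frame of clip_rail between -0.1355 and -0.1195 m)) and x of pepper_mill in the frame of clip_rail between -0.007 and 0.007 m); the robot touches nothing.
It fails at once if the glass tumbler is knocked over or pushed more than 3 cm (distance of tumbler from where it was at the start of the episode above 0.03 m or angle between tumbler's own z axis and vertical above 0.5 rad).
It fails at once if the spice white is tipped over (angle between spice_white's own z axis and vertical above 0.8 rad).
It fails at once if the spice yellow is tipped over (angle between spice_yellow's own z axis and vertical above 0.8 rad).
It fails at once if the salt shaker is tipped over (angle between salt_shaker's own z axis and vertical above 0.8 rad).
It fails at once if the pepper mill is tipped over (angle between pepper_mill's own z axis and vertical above 0.8 rad).
It also fails if it takes over 96 s, if anything falls off the work surface, if the arm or the gripper's body presses on something with over 40 N, if the wrist force passes 120 N, or if a joint passes its speed limit or range.

ROBOT

A 7-joint arm with a two-finger parallel gripper is mounted at the origin on a cart in front of the work surface, level with it; the furniture and walls round the work are solid. World frame = base frame: x ahead of the robot, y to its left, z up, the work surface at z = 0. Lengths are in m, angles in rad, forces in N, time in s.
With the tool pointing down it reaches from about 0.4 to 0.85 m from the base axis. Payload 4.5 kg.
Tool frame: the origin (TCP) lies at the very end of the fingers, on their centre line; the grasp point (between the pads) lies 19 mm behind it (env.tcp_to_grasp is the distance from the TCP to the grasp point, in m); z points along the fingers, y is the line along which they close (so a half turn about z gives the same grasp; the last joint's range is limited). The gripper opens to 88 mm and grips with 3 to 60 N. Pads are 18 mm wide; open, the fingers measure 123 mm over their backs; the gripper's body (75 mm by 187 mm) begins 45 mm behind the grasp point.
Start: joints at [1.205, 0.689, -0.195, 1.565, 0.157, 0.902, -0.215], TCP at [0.243, -0.576, 0.239] pointing down, gripper open.
Joint ranges: [-3.01, 3.01], [-0.46, 2.08], [-1.47, 1.51], [0.13, 2.56], [-1, 4.14], [0.04, 2.09], [-2.66, 2.66]. Speed limits (rad/s): [2.57, 2.57, 3.14, 3.14, 3.14, 3.14, 3.14].

INTERFACE

Orientations are given as a rotation vector (axis times angle).
In Python, from station import env gives the robot as it stands. The module is installed in compiled form; this text tells all that it offers.
- The arm moves only by the tool play_rows, never from a script. Its argument "commands" is a list of rows, each a list of 4 numbers: the shift along the tool's x, y, z in cm, then the turn about the tool's z in rad. In form: [[dx, dy, dz, yaw], ...]. A call has 1 to 8 rows; each row is the pose to reach, as a shift and turn from the pose commanded when the call began, along the tool's axes at that moment; what a row does not reach only later rows make up. A row lasts 1/12 s, in which the tool goes at most 41.7 mm and 7.16 degrees, less where a joint would pass 70% of its speed; a pose out of reach is approached as far as the arm can. A call with a gripper value outside its range is refused whole. "hand" is the finger opening in cm, from 0 to 8.81, set as the call begins (left out, the last holds). The fingers move at their own pace and stop on an object; "newtons" is the grip in N (left out, the last holds). Time passes only in rows, so rows that repeat a pose let the fingers close. It gives the time, the measured TCP pose, the force, the opening and the grip force at its end, in the units of the state.
- env.get_state(): the state, without advancing time (a new reading comes with each control period).
- env.snapshot(name): name is "scene" or "top"; returns (picture, depth): 400x640x3 uint8, red, green, blue; 400x640 float32, m along the optical axis (not along the pixel's ray), 0 where there is no reading.
- env.camera_model(name): a dict with "fx", "fy", "cx", "cy" (pixels), "distortion" ([k1, k2, p1, p2, k3] as OpenCV has them; the pictures are not rectified), "extrinsics" (4x4, takes a point from world to camera coordinates). Camera axes: x right, y down, z forward; pixel columns grow to the right and rows downward; lengths in m; the calibration is good to about 2 mm. A picture is of the moment at which its call begins. camera_model takes no time and is no camera call.
- env.hand_in(): hands the job in; it is judged then, once.
The state is a dict: "time_s": time; "qpos": joint angles; "qd": joint speeds; "joint_efforts": joint torques, N m; "tool_pos": TCP position; "eef_rot": TCP orientation; "contact_force": force on the tool from outside, world axes, zero at the start; "torque": the same for the moment, N m; "grip_width": finger opening in m; "grasp_force": force on a finger pad.
Only numpy, scipy, OpenCV 4.12 (cv2) and the standard library are available. Lean on these libraries where they do the work, as an engineer would, in place of code of your own. Each camera call takes 0.05 s, during which the arm holds its last target. There are 200 camera calls.

## Working session

There is one attempt and no reset: what is moved stays moved. The work goes in short steps, Python scripts to look and compute and a tool call to move; the robot and the scene stay as the last step left them, time stands still between calls to the robot, and variables do not carry over. Pictures are saved under pics/ and viewed, at most 14 in all, crops included, and the job is handed in when it is done.

Besides the shell and the picture viewer there is one more tool, called after "Emit:" as name(argument=value, ...) on one line, values as JSON. play_rows: Moves the arm, as the interface text tells. Its arguments: {"type":"object","properties":{"commands":{"type":"array","items":{"type":"array","items":{"type":"number"}}},"hand":{"type":"number"},"newtons":{"type":"number"}},"required":["commands"]}

```bash
mkdir -p pics
python3 - <<'E'
from station import env
import cv2,numpy as np
np.set_printoptions(precision=4,suppress=True)
for n in("scene","top"):
    p,d=env.snapshot(n); cv2.imwrite(f"pics/{n}0.png",p[:,:,::-1]); np.savez(f"{n}0.npz",p=p,d=d)
    m=env.camera_model(n); print(n,{k:m[k] for k in m if k!="extrinsics"}); print(np.linalg.inv(m["extrinsics"]))
print(env.get_state(), env.tcp_to_grasp)
E
```

```text
scene {'fx': 382.08775002766697, 'fy': 382.08775002766697, 'cx': 316.66244375873265, 'cy': 197.97439522652786, 'distortion': array([0.0018, 0.    , 0.    , 0.    , 0.    ])}
[[ 0.7025 -0.5486  0.4533  0.1294]
 [-0.7116 -0.5477  0.44   -0.2994]
 [ 0.0069 -0.6317 -0.7751  0.7061]
 [ 0.      0.      0.      1.    ]]
top {'fx': 419.8323948130821, 'fy': 419.8323948130821, 'cx': 319.946136878251, 'cy': 195.64568941869854, 'distortion': array([-0.0006,  0.    ,  0.    ,  0.    ,  0.    ])}
[[ 0.1366 -0.9705  0.1985  0.3328]
 [-0.9906 -0.1333  0.0303  0.0635]
 [-0.003  -0.2008 -0.9796  1.1071]
 [ 0.      0.      0.      1.    ]]
{'time_s': 0.1, 'qpos': array([ 1.2048,  0.6899, -0.1946,  1.5662,  0.1573,  0.9025, -0.2151]), 'qd': array([-0.0013, -0.0022,  0.    , -0.0011, -0.0005, -0.0007, -0.0003]), 'joint_efforts': array([ -0.0037, -52.8497,  -1.2718, -15.3836,  -0.0525,   0.0019,
         0.    ]), 'tool_pos': array([ 0.243 , -0.5752,  0.238 ]), 'eef_rot': array([-3.0775, -0.6237,  0.0006]), 'contact_force': array([ 0.599 , -0.4469, -0.9318]), 'torque': array([ 0.0525, -0.0117,  0.0175]), 'grasp_force': 0.0, 'grip_width': 0.0881543587673558} 0.0187
```

View pics/scene0.png

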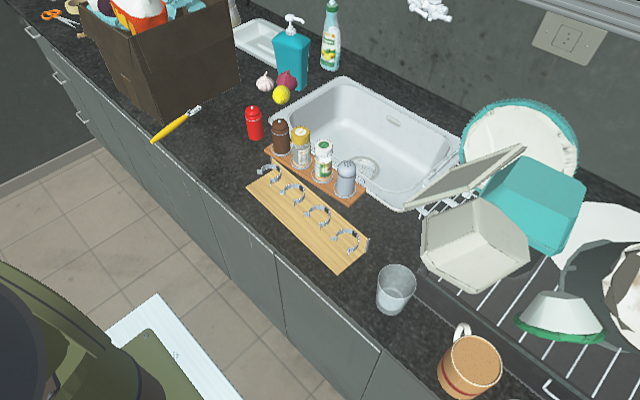

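View pics/top0.png

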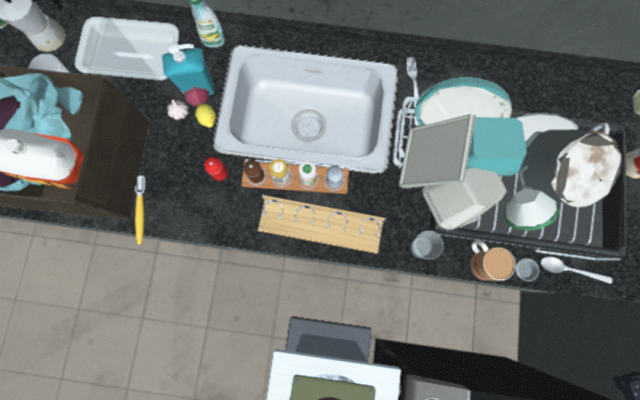

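Run:
```python
import cv2
a=cv2.imread("pics/top0.png")[140:265,190:450]; cv2.imwrite("pics/topc.png",cv2.resize(a,None,fx=3,fy=3,interpolation=cv2.INTER_CUBIC))
a=cv2.imread("pics/scene0.png")[95:280,230:425]; cv2.imwrite("pics/scenec.png",cv2.resize(a,None,fx=3.2,fy=3.2,interpolation=cv2.INTER_CUBIC))
```

```text
(no output)
```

View pics/topc.png

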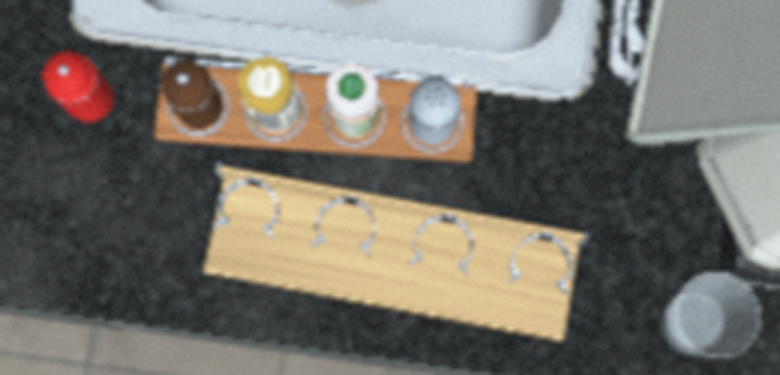

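View pics/scenec.png

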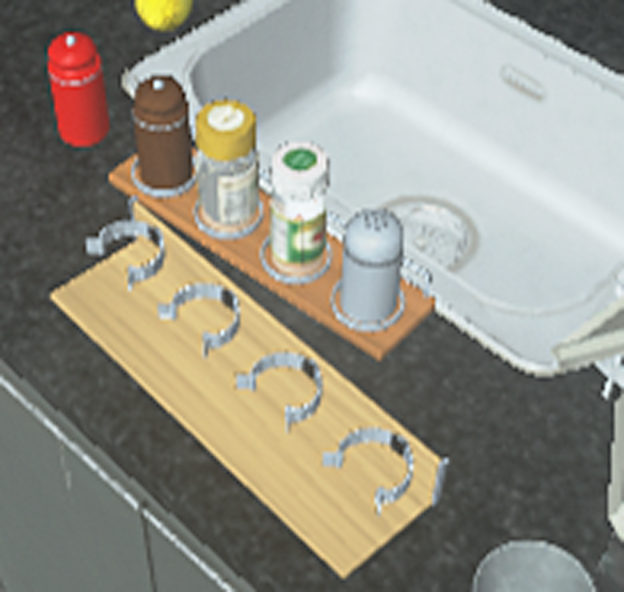

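```bash
cat > h.py <<'E'
from station import env
import cv2,numpy as np
np.set_printoptions(precision=4,suppress=True)
def cloud(n,d):
    m=env.camera_model(n); K=np.array([[m["fx"],0,m["cx"]],[0,m["fy"],m["cy"]],[0,0,1]])
    h,w=d.shape; g=np.stack(np.meshgrid(np.arange(w),np.arange(h)),-1).reshape(-1,1,2).astype(np.float64)
    r=cv2.undistortPoints(g,K,m["distortion"]).reshape(h,w,2)
    P=np.dstack([r*d[...,None],d]); T=np.linalg.inv(m["extrinsics"])
    W=P@T[:3,:3].T+T[:3,3]; W[d<=0]=np.nan; return W
def proj(n,X):
    m=env.camera_model(n); K=np.array([[m["fx"],0,m["cx"]],[0,m["fy"],m["cy"]],[0,0,1]]); E=m["extrinsics"]
    return cv2.projectPoints(np.float64(X).reshape(-1,1,3),cv2.Rodrigues(E[:3,:3])[0],E[:3,3],K,m["distortion"])[0].reshape(-1,2)
def rays(n,uv):
    m=env.camera_model(n); K=np.array([[m["fx"],0,m["cx"]],[0,m["fy"],m["cy"]],[0,0,1]]); T=np.linalg.inv(m["extrinsics"])
    r=cv2.undistortPoints(np.float64(uv).reshape(-1,1,2),K,m["distortion"]).reshape(-1,2)
    D=np.c_[r,np.ones(len(r))]@T[:3,:3].T; return T[:3,3],D/np.linalg.norm(D,axis=1)[:,None]
def tri(uvs,uvt):
    a,D=rays("scene",uvs); b,E=rays("top",uvt); out=[]
    for d,e in zip(D,E):
        s=np.linalg.lstsq(np.c_[d,-e],b-a,rcond=None)[0]; p,q=a+s[0]*d,b+s[1]*e
        out.append([*((p+q)/2),np.linalg.norm(p-q)])
    return np.array(out)
E
python3 - <<'E'
from h import *
S=np.array
# hand-read corners: rail plate front L,R; stand front L, R ; from crops
sc=lambda c:S(c)/3.2+[230,95]; tp=lambda c:S(c)/3+[190,140]
lab=["plate FL","plate FR","stand FL","stand FR","clip1","clip2","clip3","clip4","salt top","white top","yel top","mill ball"]
s=sc([[50,297],[343,577],[109,180],[380,356],[160,236],[229,299],[312,365],[400,444],[374,217],[301,160],[226,118],[160,80]])
t=tp([[205,272],[563,340],[155,138],[470,160],[250,183],[350,201],[447,218],[545,238],[435,93],[351,87],[265,83],[183,65]])
for l,r in zip(lab,tri(s,t)): print(l,r)
for n in("scene","top"):
    f=np.load(n+"0.npz"); W=cloud(n,f["d"]); hsv=cv2.cvtColor(f["p"],cv2.COLOR_RGB2HSV)
    H,Sa,V=[hsv[...,i].astype(int) for i in range(3)]
    box=(np.abs(W[...,0]-.55)<.2)&(np.abs(W[...,1])<.32)
    print(n,"box px",box.sum(), "counter z",np.nanmedian(W[box][:,2]))
    # rail: pale wood
    m=box&(H>12)&(H<26)&(Sa>50)&(Sa<150)&(V>150)&(W[...,2]>.0)&(W[...,2]<.02)
    k,L,st,_=cv2.connectedComponentsWithStats(m.astype(np.uint8)); i=1+np.argmax(st[1:,4]); Q=W[L==i]
    r=cv2.minAreaRect(Q[:,:2].astype(np.float32)); print(" plate z",np.median(Q[:,2]),len(Q)); print(cv2.boxPoints(r))
    for nm,c in dict(mill=t[11] if n=="top" else s[11],yel=t[10] if n=="top" else s[10],white=t[9] if n=="top" else s[9],salt=t[8] if n=="top" else s[8]).items():
        u,v=c.astype(int); print(" ",nm,W[v,u])
        b=W[v-20:v+25,u-15:u+16].reshape(-1,3); b=b[(b[:,2]>.06)&(np.hypot(*(b[:,:2]-W[v,u,:2]).T)<.035)]
        zt=np.percentile(b[:,2],97); q=b[b[:,2]>zt-.006]; print("    top",zt,q.mean(0),"body>0.06 ctr",(b[:,:2].min(0)+b[:,:2].max(0))/2,b[:,:2].ptp(0) if hasattr(b,'ptp') else np.ptp(b[:,:2],0))
E
```

```text
plate FL [0.4418 0.2459 0.0009 0.0017]
plate FR [ 0.425  -0.0727  0.0035  0.0006]
stand FL [0.5551 0.3102 0.0026 0.002 ]
stand FR [0.5719 0.0272 0.0082 0.0013]
clip1 [0.5234 0.2134 0.0307 0.0076]
clip2 [0.5161 0.1261 0.036  0.0017]
clip3 [0.5127 0.041  0.0392 0.0028]
clip4 [ 0.5069 -0.0443  0.0381  0.0025]
salt top [0.6027 0.0668 0.101  0.0019]
white top [0.5966 0.1341 0.1134 0.0021]
yel top [0.5907 0.2043 0.1125 0.0021]
mill ball [0.596  0.2774 0.103  0.0054]
scene box px 61820 counter z 0.0040196601870320925
 plate z 0.006270801146549099 4155
[[ 0.4247 -0.0719]
 [ 0.5112 -0.0763]
 [ 0.5274  0.2434]
 [ 0.4409  0.2478]]
  mill [0.5882 0.2721 0.1099]
    top 0.10692190447314913 [0.5844 0.2718 0.1047] body>0.06 ctr [0.5855 0.2721] [0.043  0.0396]
  yel [0.5918 0.206  0.1137]
    top 0.11444810403305031 [0.5901 0.2046 0.1126] body>0.06 ctr [0.5905 0.2057] [0.0451 0.0464]
  white [0.5957 0.1321 0.1157]
    top 0.11736371490147612 [0.5947 0.1335 0.1155] body>0.06 ctr [0.595  0.1346] [0.0433 0.0418]
  salt [0.6017 0.0699 0.1018]
    top 0.10146226643474843 [0.5985 0.064  0.0988] body>0.06 ctr [0.5986 0.0643] [0.0392 0.039 ]
top box px 37263 counter z 0.004406105143530237
 plate z 0.004963047562873912 3499
[[ 0.4256 -0.0715]
 [ 0.5105 -0.0759]
 [ 0.5273  0.2441]
 [ 0.4424  0.2486]]
  mill [0.5991 0.2756 0.1065]
    top 0.10777186296554396 [0.587  0.2752 0.1047] body>0.06 ctr [0.5848 0.2747] [0.0388 0.0414]
  yel [0.5918 0.2063 0.1108]
    top 0.11496338702048557 [0.5917 0.2079 0.112 ] body>0.06 ctr [0.592  0.2067] [0.0442 0.0441]
  white [0.5955 0.1347 0.1146]
    top 0.11723106735756716 [0.5968 0.1367 0.1145] body>0.06 ctr [0.5963 0.1366] [0.0419 0.0424]
  salt [0.6038 0.0662 0.0998]
    top 0.10149535954905772 [0.6007 0.067  0.0982] body>0.06 ctr [0.5998 0.0677] [0.0408 0.042 ]
```

Emit:
play_rows(commands=[[5.4,-6.2,-3,-0.12],[10.8,-12.4,-4,-0.24],[16,-18,-4,-0.36],[20,-23,-4,-0.48],[24,-27,-4,-0.6],[27,-31,-4,-0.72],[30,-34,-4,-0.84],[32,-37,-4,-0.96]], hand=7.5, newtons=35)

```text
time_s: 0.77
tool_pos: [0.3467, -0.261, 0.2748]
eef_rot: [2.437, 1.982, -0.0]
contact_force: [-0.0, -0.9, 0.3]
grip_width: 0.0749
grasp_force: 0.0
```

```bash
cat >> h.py <<'E'
from scipy.spatial.transform import Rotation as R
O=np.array([.4893,.0853]); RX=np.array([.9987,-.0515]); RY=np.array([.0515,.9987])
G=dict(mill=([.586,.273],.080,127.5),yel=([.591,.2062],.086,42.5),white=([.5955,.1355],.086,-42.5),salt=([.5993,.066],.080,-127.5))
def to(xy,zt,yaw=np.arctan2(.9987,.0515)):
    s=env.get_state(); M=R.from_rotvec(s["eef_rot"]).as_matrix(); p=s["tool_pos"]
    d=(M.T@(np.array([*xy,zt])-p))*100; a=np.arctan2(M[1,0],M[0,0]); 
    print("t",round(s["time_s"],2),"tcp",p,"zaxis",M[:,2],"shift cm",d,"turn",-((yaw-a+np.pi)%(2*np.pi)-np.pi),"F",s["contact_force"],"w",s["grip_width"],s["grasp_force"])
E
python3 - <<'E'
from h import *
to([.591,.2062],.20); print(env.get_state()["qpos"])
W=cloud("scene",np.load("scene0.npz")["d"]); q=W.reshape(-1,3); q=q[np.isfinite(q[:,0])]
r=np.c_[(q[:,:2]-O)@RX,(q[:,:2]-O)@RY,q[:,2]]
m=(np.abs(r[:,1])<.15)&(r[:,0]>.012)&(r[:,0]<.045)
for a in np.arange(.012,.045,.003):
    k=m&(np.abs(r[:,0]-a)<.0015); print(round(a,3),np.percentile(r[k,2],[5,50,95]),k.sum())
b=(q[:,0]>.45)&(q[:,0]<.75)&(q[:,1]>-.1)&(q[:,1]<.35); print("max z near",q[b][:,2].max())
E
```

```text
t 0.77 tcp [ 0.3467 -0.261   0.2748] zaxis [ 0.0001 -0.0002 -1.    ] shift cm [50.7194 14.3911  7.4754] turn -0.153843857277157 F [-0.0099 -0.8643  0.3405] w 0.07488600648507515 0.0
[ 0.8903  0.4204 -0.5053  2.0528  0.2982  0.7381 -0.0063]
0.012 [0.0048 0.0066 0.0447] 68
0.015 [0.0048 0.0068 0.0444] 141
0.018 [0.0042 0.0069 0.0448] 145
0.021 [0.0049 0.0078 0.0452] 198
0.024 [0.005  0.0317 0.0453] 192
0.027 [0.005  0.0227 0.0471] 411
0.03 [0.0076 0.0351 0.0487] 590
0.033 [0.0458 0.0473 0.0482] 29Traceback (most recent call last):
  File "<stdin>", line 7, in <module>
    return _quantile_unchecked(
        a, q, axis, out, overwrite_input, method, keepdims, weights)
    return _ureduce(a,
                    func=_quantile_ureduce_func,
    ...<5 lines>...
                    overwrite_input=overwrite_input,
                    method=method)
    r = func(a, **kwargs)
    result = _quantile(arr,
                       quantiles=q,
    ...<2 lines>...
                       out=out,
                       weights=wgt)
    slices_having_nans = np.isnan(arr[-1, ...])
                                  ~~~^^^^^^^^^
IndexError: index -1 is out of bounds for axis 0 with size 0
```

Emit:
play_rows(commands=[[4,1.3,0,-0.08],[8,2.6,1,-0.154],[12,4,2,-0.154],[16,5.5,3,-0.154],[20,7,4,-0.154],[24,8.5,5,-0.154],[28,10,6,-0.154],[31,11.2,7,-0.154]])

```text
time_s: 1.43
tool_pos: [0.5191, 0.015, 0.2055]
eef_rot: [2.283, 2.158, -0.001]
contact_force: [-0.3, -1.3, 0.1]
grip_width: 0.0754
grasp_force: 0.0
```

```bash
python3 -c "
from h import *
to([.5955,.1355],.16); to([.5955,.1355],.067)"
```

```text
t 1.43 tcp [0.5191 0.015  0.2055] zaxis [-0.0001 -0.0004 -1.    ] shift cm [12.4688  6.9412  4.5462] turn -0.0050947146106485874 F [-0.2797 -1.3022  0.1165] w 0.0754431727785829 0.0
t 1.43 tcp [0.5191 0.015  0.2055] zaxis [-0.0001 -0.0004 -1.    ] shift cm [12.4724  6.942  13.8462] turn -0.0050947146106485874 F [-0.2797 -1.3022  0.1165] w 0.0754431727785829 0.0
```

Emit:
play_rows(commands=[[3.5,2,1,0],[7,4,2,0],[10,5.8,3,0],[12,6.8,4,0],[12,6.8,4.4,0],[12,6.8,4.4,0]])

```text
time_s: 1.93
tool_pos: [0.5922, 0.13, 0.1604]
eef_rot: [-2.28, -2.159, 0.004]
contact_force: [0.3, -1.1, 0.5]
grip_width: 0.0751
grasp_force: 0.0
```

```bash
python3 -c "
from h import *
to([.5955,.1355],.067)"
```

```text
t 1.93 tcp [0.5922 0.13   0.1604] zaxis [-0.0029 -0.0005 -1.    ] shift cm [0.5757 0.3297 9.3379] turn -0.0030393132035628767 F [ 0.3054 -1.1078  0.5355] w 0.07511077841304589 0.0
```

Emit:
play_rows(commands=[[0.5,0.3,0,0],[0.5,0.3,2,0],[0.5,0.3,4.5,0],[0.5,0.3,7,0],[0.5,0.3,8.5,0],[0.5,0.3,9.3,0],[0.5,0.3,9.3,0],[0.5,0.3,9.3,0]])

```text
time_s: 2.6
tool_pos: [0.5969, 0.133, 0.0698]
eef_rot: [2.285, 2.155, 0.001]
contact_force: [0.1, 1.0, 0.7]
grip_width: 0.0751
grasp_force: 0.0
```

Emit:
play_rows(commands=[[0,0,0,0],[0,0,0,0],[0,0,0,0],[0,0,0,0],[0,0,0,0],[0,0,0,0]], hand=3.5, newtons=35)

```text
time_s: 3.1
tool_pos: [0.5968, 0.1338, 0.0694]
eef_rot: [2.283, 2.157, 0.001]
contact_force: [0.6, -0.3, 1.4]
grip_width: 0.04
grasp_force: 35.0
```

```bash
python3 -c "
from h import *
to([.5955,.1355],.067)"
```

```text
t 3.1 tcp [0.5968 0.1338 0.0694] zaxis [ 0.0008  0.0001 -1.    ] shift cm [ 0.1585 -0.1369  0.2406] turn -0.005398171662022833 F [ 0.6405 -0.3128  1.4089] w 0.03998259662839385 34.99653201903129
```

Emit:
play_rows(commands=[[0,0,-1,0],[0,0,-3,0],[0,0,-6,0],[0,-2,-8,0],[-2,-5,-8,0],[-4,-8.5,-8,0],[-6,-11,-8,0],[-8,-13.5,-8,0]])

```text
time_s: 3.77
tool_pos: [0.4553, 0.0608, 0.1499]
eef_rot: [2.283, 2.158, 0.0]
contact_force: [0.0, 0.5, -0.9]
grip_width: 0.0401
grasp_force: 35.0
```

Emit:
play_rows(commands=[[0,-1,0,0],[0,-1.5,1,0],[0,-1.5,1,0],[0,-1.5,1,0],[0,-1.5,1,0]])

```text
time_s: 4.18
tool_pos: [0.4431, 0.0629, 0.1395]
eef_rot: [2.283, 2.157, 0.002]
contact_force: [0.1, 0.4, -2.3]
grip_width: 0.0399
grasp_force: 35.0
```

```bash
python3 -c "
from h import *
to([.4372,.0445],.0625)"
```

```text
t 4.18 tcp [0.4431 0.0629 0.1395] zaxis [ 0.0014  0.0004 -1.    ] shift cm [-1.8737 -0.4998  7.6957] turn -0.005243891170389148 F [ 0.0591  0.3594 -2.3359] w 0.03994101481714665 34.994081548793474
```

Emit:
play_rows(commands=[[-1,-0.3,1,0],[-1.9,-0.5,3,0],[-1.9,-0.5,5,0],[-1.9,-0.5,6.5,0],[-1.9,-0.5,7.3,0],[-1.9,-0.5,7.3,0],[-1.9,-0.5,7.3,0]])

```text
time_s: 4.77
tool_pos: [0.4367, 0.0441, 0.0659]
eef_rot: [2.283, 2.157, 0.0]
contact_force: [-0.1, -0.6, -0.6]
grip_width: 0.04
grasp_force: 35.0
```

Run:
```python
from h import *
to([.4372,.0445],.0625)
p,d=env.snapshot("scene"); cv2.imwrite("pics/s1.png",cv2.resize(p[90:290,220:470,::-1],None,fx=3,fy=3,interpolation=cv2.INTER_CUBIC))
```

```text
t 4.77 tcp [0.4367 0.0441 0.0659] zaxis [ 0.0003 -0.0001 -1.    ] shift cm [0.0464 0.0429 0.3448] turn -0.005064002877387175 F [-0.083  -0.5916 -0.6153] w 0.03998432901318064 34.99406651088975
```

View pics/s1.png

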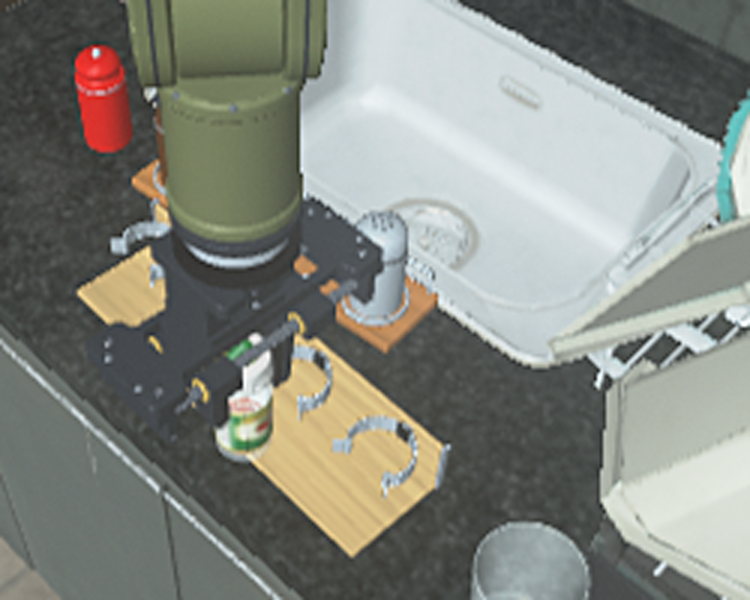

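Emit:
play_rows(commands=[[0,0,0.3,0],[0,0.8,0.3,0],[0,1.5,0.3,0],[0,2,0.3,0],[0,2.5,0.3,0],[0,3,0.3,0],[0,3.5,0.3,0],[0,4,0.3,0]])

```text
time_s: 5.48
tool_pos: [0.4751, 0.0412, 0.0629]
eef_rot: [-2.283, -2.157, 0.003]
contact_force: [-2.1, 0.4, -0.7]
grip_width: 0.0402
grasp_force: 35.0
```

```bash
python3 -c "
from h import *
to([.4871,.0429],.0615)"
```

```text
t 5.48 tcp [0.4751 0.0412 0.0629] zaxis [-0.0023 -0.0005 -1.    ] shift cm [0.2342 1.1872 0.1347] turn -0.005242395869164973 F [-2.0567  0.4422 -0.6999] w 0.04024116266657232 34.996549847901406
```

Emit:
play_rows(commands=[[0.1,0.4,0,0],[0.1,0.7,0,0],[0.1,1.0,0,0],[0.1,1.2,0,0],[0.1,1.2,0.1,0]])

```text
time_s: 5.9
tool_pos: [0.489, 0.0418, 0.0622]
eef_rot: [2.284, 2.156, 0.002]
contact_force: [0.7, -0.7, -1.3]
grip_width: 0.0405
grasp_force: 35.0
```

```bash
python3 -c "
from h import *
to([.4871,.0429],.0615)"
```

```text
t 5.9 tcp [0.489  0.0418 0.0622] zaxis [ 0.0015  0.0003 -1.    ] shift cm [ 0.0982 -0.1976  0.0738] turn -0.005853546212474026 F [ 0.7093 -0.7382 -1.2918] w 0.04047982788790981 34.99658713970348
```

Emit:
play_rows(commands=[[0,0.1,0,0],[0,0.2,0,0],[0,0.3,0,0],[0,0.3,0,0],[0,0.3,0,0]])

```text
time_s: 6.32
tool_pos: [0.4896, 0.0416, 0.0619]
eef_rot: [-2.282, -2.157, 0.003]
contact_force: [-3.7, 0.3, 0.5]
grip_width: 0.0401
grasp_force: 35.0
```

Emit:
play_rows(commands=[[0,0.2,0,0],[0,0.4,0,0],[0,0.4,0,0],[0,0.4,0,0]])

```text
time_s: 6.65
tool_pos: [0.4901, 0.0413, 0.0616]
eef_rot: [-2.279, -2.156, 0.012]
contact_force: [-9.7, 2.0, 5.1]
grip_width: 0.0403
grasp_force: 35.0
```

Emit:
play_rows(commands=[[0,-0.6,0,0],[0,-0.6,0,0],[0,-0.6,0,0]])

```text
time_s: 6.9
tool_pos: [0.4895, 0.0417, 0.0622]
eef_rot: [2.283, 2.157, 0.001]
contact_force: [-0.8, 0.5, -0.1]
grip_width: 0.0403
grasp_force: 35.0
```

Emit:
play_rows(commands=[[0,0,0,0],[0,0,0,0],[0,0,0,0],[0,0,0,0],[0,0,-1.5,0],[0,0,-4,0],[0,0,-8,0],[0,0,-11,0]], hand=6.8)

```text
time_s: 7.57
tool_pos: [0.4892, 0.0418, 0.1739]
eef_rot: [2.284, 2.157, 0.001]
contact_force: [0.6, -0.5, -0.0]
grip_width: 0.0678
grasp_force: 0.0
```

Run:
```python
from h import *
to([.591,.2062],.18)
```

```text
t 7.57 tcp [0.4892 0.0418 0.1739] zaxis [ 0.0004  0.0003 -1.    ] shift cm [16.9869  9.2326 -0.5973] turn -0.005277840494985142 F [ 0.5979 -0.4535 -0.0061] w 0.0678156794341795 0.0
```

Emit:
play_rows(commands=[[3.5,2,0,0],[7,4,0,0],[10.5,6,0,0],[14,8,0,0],[16.5,9.1,0,0],[17,9.2,0,0],[17,9.2,0,0],[17,9.2,0,0]])

```text
time_s: 8.23
tool_pos: [0.59, 0.2049, 0.1716]
eef_rot: [2.283, 2.157, -0.003]
contact_force: [-0.3, -1.1, -0.8]
grip_width: 0.0684
grasp_force: 0.0
```

Run:
```python
from h import *
to([.591,.2062],.067)
for n in("scene","top"):
    p,d=env.snapshot(n); W=cloud(n,d)
    r=np.dstack([(W[...,:2]-O)@RX,(W[...,:2]-O)@RY,W[...,2]])
    m=(np.abs(r[...,0])<.05)&(np.abs(r[...,1]+.0425)<.035)&(r[...,2]>.06)&(r[...,2]<.125)
    q=r[m]; print(n,len(q),"top",np.percentile(q[:,2],97)); 
    for lo,hi in((.06,.08),(.08,.1),(.1,.12)):
        k=q[(q[:,2]>lo)&(q[:,2]<hi)]; print("  ",lo,(k.min(0)+k.max(0))[:2]/2,np.ptp(k,axis=0)[:2]) if len(k) else 0
```

```text
t 8.23 tcp [0.59   0.2049 0.1716] zaxis [-0.0011 -0.002  -1.    ] shift cm [ 0.1556  0.1053 10.4619] turn -0.005603044386965905 F [-0.2593 -1.0885 -0.8036] w 0.06835032333504856 0.0
scene 519 top 0.10940351849596291
   0.06 [-0.0035 -0.045 ] [0.0313 0.0366]
   0.08 [-0.0012 -0.0468] [0.0367 0.0333]
   0.1 [ 0.0011 -0.0428] [0.0413 0.0407]Traceback (most recent call last):
  File "<stdin>", line 7, in <module>
    return _quantile_unchecked(
        a, q, axis, out, overwrite_input, method, keepdims, weights)
    return _ureduce(a,
                    func=_quantile_ureduce_func,
    ...<5 lines>...
                    overwrite_input=overwrite_input,
                    method=method)
    r = func(a, **kwargs)
    result = _quantile(arr,
                       quantiles=q,
    ...<2 lines>...
                       out=out,
                       weights=wgt)
    slices_having_nans = np.isnan(arr[-1, ...])
                                  ~~~^^^^^^^^^
IndexError: index -1 is out of bounds for axis 0 with size 0
```

White jar is home (x≈1 mm, y≈−43 mm, top 109 mm). Now yellow.

Emit:
play_rows(commands=[[0.2,0.1,1,0],[0.2,0.1,3.5,0],[0.2,0.1,6.5,0],[0.2,0.1,8.8,0],[0.2,0.1,10,0],[0.2,0.1,10.4,0],[0.2,0.1,10.4,0],[0.2,0.1,10.4,0]])

```text
time_s: 9.0
tool_pos: [0.5923, 0.2083, 0.0689]
eef_rot: [2.284, 2.156, 0.002]
contact_force: [0.3, 0.3, -0.2]
grip_width: 0.0679
grasp_force: 0.0
```

Emit:
play_rows(commands=[[0,0,0,0],[0,0,0,0],[0,0,0,0],[0,0,0,0],[0,0,0,0],[0,0,0,0]], hand=3.8)

```text
time_s: 9.5
tool_pos: [0.5922, 0.2083, 0.0688]
eef_rot: [2.284, 2.157, 0.002]
contact_force: [-0.6, -0.6, 4.1]
grip_width: 0.0429
grasp_force: 35.0
```

Emit:
play_rows(commands=[[0,0,-1,0],[0,0,-3,0],[0,0,-6,0],[-1,-3,-8,0],[-3,-6.5,-8,0],[-5,-10,-8,0],[-7,-13,-8,0],[-8.5,-14.8,-8,0]])

```text
time_s: 10.17
tool_pos: [0.4347, 0.1295, 0.1486]
eef_rot: [-2.282, -2.158, 0.006]
contact_force: [0.1, 0.0, -1.7]
grip_width: 0.0429
grasp_force: 35.0
```

Emit:
play_rows(commands=[[0,0,0,0],[0,0,1.5,0],[0,0,4,0],[0,0,6,0],[0,0,7.5,0],[0,0,8,0],[0,0,8,0],[0,0,8,0]])

```text
time_s: 10.83
tool_pos: [0.4396, 0.1321, 0.0684]
eef_rot: [2.283, 2.157, 0.001]
contact_force: [-0.0, 0.6, -1.0]
grip_width: 0.0435
grasp_force: 35.0
```

```bash
python3 -c "
from h import *
to([.4416,.131],.062);to([.4915,.1285],.062)"
```

```text
t 10.83 tcp [0.4396 0.1321 0.0684] zaxis [ 0.0006  0.0002 -1.    ] shift cm [-0.0991  0.2067  0.6359] turn -0.005205534494433728 F [-0.0396  0.6403 -1.0282] w 0.043450218534157134 34.990891269408166
t 10.83 tcp [0.4396 0.1321 0.0684] zaxis [ 0.0006  0.0002 -1.    ] shift cm [-0.0658  5.2029  0.639 ] turn -0.005205534494433728 F [-0.0396  0.6403 -1.0282] w 0.043450218534157134 34.990891269408166
```

Emit:
play_rows(commands=[[0,0.3,0.4,0],[0,1.2,0.6,0],[0,2,0.6,0],[0,2.6,0.6,0],[0,3.2,0.6,0],[0,3.8,0.6,0],[0,4.4,0.6,0],[0,5,0.6,0]])

```text
time_s: 11.5
tool_pos: [0.4895, 0.1286, 0.0621]
eef_rot: [-2.284, -2.157, 0.0]
contact_force: [-0.5, 0.7, -1.7]
grip_width: 0.043
grasp_force: 35.0
```

Emit:
play_rows(commands=[[0,0.2,0.1,0],[0,0.4,0.1,0],[0,0.6,0.1,0],[0,0.6,0.1,0],[0,0.6,0.1,0]])

```text
time_s: 11.92
tool_pos: [0.4927, 0.1284, 0.0612]
eef_rot: [-2.282, -2.157, 0.005]
contact_force: [-7.3, 0.5, 5.3]
grip_width: 0.0429
grasp_force: 35.0
```

```bash
python3 -c "
from h import *
to([.4915,.1285],.062)"
```

```text
t 11.92 tcp [0.4927 0.1284 0.0612] zaxis [-0.0038 -0.0011 -1.    ] shift cm [ 0.0026 -0.1225 -0.0829] turn -0.0049731287529404256 F [-7.2663  0.5497  5.2875] w 0.04287407498527721 34.99493922572583
```

Emit:
play_rows(commands=[[0,0.3,0,0],[0,0.3,0,0],[0,0,0,0],[0,-0.5,-0.1,0],[0,-0.5,-0.1,0]])

```text
time_s: 12.33
tool_pos: [0.4917, 0.1292, 0.0626]
eef_rot: [2.283, 2.156, 0.005]
contact_force: [1.2, -0.2, -1.7]
grip_width: 0.043
grasp_force: 35.0
```

Emit:
play_rows(commands=[[0,0,0,0],[0,0,0,0],[0,0,0,0],[0,0,0,0],[0,0,-1.5,0],[0,0,-4,0],[0,0,-8,0],[0,0,-11,0]], hand=6.8)

```text
time_s: 13.0
tool_pos: [0.4897, 0.1289, 0.1738]
eef_rot: [-2.283, -2.157, 0.0]
contact_force: [1.6, 0.0, -0.1]
grip_width: 0.0681
grasp_force: 0.0
```

Run:
```python
from h import *
to([.587,.273],.18)
```

```text
t 13.0 tcp [0.4897 0.1289 0.1738] zaxis [-0.0005  0.     -1.    ] shift cm [14.9385  8.8948 -0.6253] turn -0.0050548959805016835 F [ 1.6379  0.0038 -0.1457] w 0.06809068698310648 0.0
```

Emit:
play_rows(commands=[[3.5,2,0,0],[7,4,0,0],[10.5,6,0,0],[13.5,8,0,0],[15,8.9,0,0],[15,8.9,0,0],[15,8.9,0,0],[15,8.9,0,0]])

```text
time_s: 13.67
tool_pos: [0.5866, 0.2716, 0.1715]
eef_rot: [2.284, 2.156, -0.005]
contact_force: [0.4, -0.7, -0.8]
grip_width: 0.0679
grasp_force: 0.0
```

```bash
cat >> h.py <<'E'
def chk(yc,views=("scene","top")):
  for n in views:
    p,d=env.snapshot(n); W=cloud(n,d)
    r=np.dstack([(W[...,:2]-O)@RX,(W[...,:2]-O)@RY,W[...,2]])
    for y in yc:
      m=(np.abs(r[...,0])<.05)&(np.abs(r[...,1]-y)<.038)&(r[...,2]>.055)&(r[...,2]<.125); q=r[m]
      if len(q)<80: print(n,y,"few"); continue
      zt=np.percentile(q[:,2],97); k=q[q[:,2]>.062]; print(n,y,len(q),"top",zt,"ctr",(k.min(0)+k.max(0))[:2]/2,np.ptp(k,axis=0)[:2])
E
python3 - <<'E'
from h import *
to([.587,.2745],.061)
chk([.0425,-.0425])
E
```

```text
t 13.67 tcp [0.5866 0.2716 0.1715] zaxis [-0.0015 -0.0025 -1.    ] shift cm [ 0.3244  0.0412 11.0515] turn -0.006126993502492795 F [ 0.3799 -0.7268 -0.803 ] w 0.06789591644252119 0.0
scene 0.0425 560 top 0.10797728544033988 ctr [-0.0013  0.0418] [0.0438 0.0451]
scene -0.0425 543 top 0.10913318395956471 ctr [ 0.0008 -0.0427] [0.0425 0.0411]
top 0.0425 few
top -0.0425 few
```

Emit:
play_rows(commands=[[0.3,0,1,0],[0.3,0,3.5,0],[0.3,0,6.5,0],[0.3,0,9,0],[0.3,0,10.5,0],[0.3,0,11,0],[0.3,0,11,0],[0.3,0,11,0]])

```text
time_s: 14.43
tool_pos: [0.5878, 0.2765, 0.0625]
eef_rot: [2.284, 2.157, 0.001]
contact_force: [0.6, -0.1, 0.4]
grip_width: 0.068
grasp_force: 0.0
```

Emit:
play_rows(commands=[[0,0,0,0],[0,0,0,0],[0,0,0,0],[0,0,0,0],[0,0,0,0],[0,0,0,0]], hand=3.8)

```text
time_s: 14.93
tool_pos: [0.5879, 0.2767, 0.0628]
eef_rot: [2.284, 2.157, 0.002]
contact_force: [-1.8, 0.3, 5.2]
grip_width: 0.0428
grasp_force: 35.0
```

Emit:
play_rows(commands=[[0,0,-1,0],[0,0,-3,0],[0,0,-6,0],[-1,-3,-8,0],[-3,-6.5,-8,0],[-5,-10,-8,0],[-6.8,-13,-8,0],[-6.8,-14,-8,0]])

```text
time_s: 15.6
tool_pos: [0.4378, 0.2109, 0.1423]
eef_rot: [2.283, 2.156, -0.016]
contact_force: [-0.4, -0.4, -2.2]
grip_width: 0.0426
grasp_force: 35.0
```

Emit:
play_rows(commands=[[0,0,0,0],[0,0,1.5,0],[0,0,4,0],[0,0,6,0],[0,0,7.5,0],[0,0,8,0],[0,0,8,0],[0,0,8,0]])

```text
time_s: 16.27
tool_pos: [0.4448, 0.2172, 0.0623]
eef_rot: [2.284, 2.157, 0.002]
contact_force: [0.8, -0.3, -1.0]
grip_width: 0.0433
grasp_force: 35.0
```

```bash
python3 -c "
from h import *
to([.4959,.2135],.056)"
```

```text
t 16.27 tcp [0.4448 0.2172 0.0623] zaxis [ 0.0011  0.0006 -1.    ] shift cm [-0.079   5.1189  0.6351] turn -0.005448620707785512 F [ 0.7524 -0.2905 -1.0177] w 0.04328429890421235 34.986881436780095
```

Emit:
play_rows(commands=[[-0.1,0.3,0.4,0],[-0.1,1.2,0.6,0],[-0.1,2,0.6,0],[-0.1,2.6,0.6,0],[-0.1,3.2,0.6,0],[-0.1,3.8,0.6,0],[-0.1,4.4,0.6,0],[-0.1,5,0.6,0]])

```text
time_s: 16.93
tool_pos: [0.4955, 0.213, 0.0563]
eef_rot: [2.284, 2.157, 0.003]
contact_force: [0.6, 1.6, -1.3]
grip_width: 0.0429
grasp_force: 35.0
```

Emit:
play_rows(commands=[[0,0.2,0.1,0],[0,0.4,0.1,0],[0,0.6,0.1,0],[0,0.6,0.1,0],[0,0.6,0.1,0]])

```text
time_s: 17.35
tool_pos: [0.4973, 0.2128, 0.0551]
eef_rot: [-2.281, -2.158, 0.005]
contact_force: [-6.8, 0.7, 4.2]
grip_width: 0.0431
grasp_force: 35.0
```

```bash
python3 -c "
from h import *
to([.4959,.2135],.056)"
```

```text
t 17.35 tcp [0.4973 0.2128 0.0551] zaxis [-0.0036 -0.0005 -1.    ] shift cm [ 0.0602 -0.1462 -0.09  ] turn -0.003877914313182629 F [-6.8132  0.6912  4.2322] w 0.04313936930898014 34.99980281107128
```

Emit:
play_rows(commands=[[0,0.3,0,0],[0,0.3,0,0],[0,0,0,0],[0,-0.5,-0.1,0],[0,-0.5,-0.1,0]])

```text
time_s: 17.77
tool_pos: [0.496, 0.2131, 0.0565]
eef_rot: [2.283, 2.157, 0.004]
contact_force: [0.7, 1.1, -0.7]
grip_width: 0.0431
grasp_force: 35.0
```

Emit:
play_rows(commands=[[0,0,0,0],[0,0,0,0],[0,0,0,0],[0,0,0,0],[0,0,-1.5,0],[0,0,-4,0],[0,0,-8,0],[0,0,-12,0]], hand=6.8)

```text
time_s: 18.43
tool_pos: [0.4938, 0.2119, 0.1765]
eef_rot: [-2.283, -2.157, 0.005]
contact_force: [2.4, 0.2, -0.1]
grip_width: 0.0682
grasp_force: 0.0
```

Run:
```python
from h import *
to([.600,.066],.18)
```

```text
t 18.43 tcp [0.4938 0.2119 0.1765] zaxis [-0.0031 -0.0018 -1.    ] shift cm [-13.9602  11.4336  -0.3525] turn -0.00530476883779718 F [ 2.4223  0.2208 -0.1308] w 0.06815582829706296 0.0
```

Emit:
play_rows(commands=[[-3,2.5,0,0],[-6,5,0,0],[-9,7.5,0,0],[-12,10,0,0],[-13.9,11.4,0,0],[-13.9,11.4,0,0],[-13.9,11.4,0,0],[-13.9,11.4,0,0]])

```text
time_s: 19.1
tool_pos: [0.5998, 0.0685, 0.1759]
eef_rot: [-2.282, -2.157, 0.0]
contact_force: [0.4, 0.7, -0.1]
grip_width: 0.068
grasp_force: 0.0
```

Run:
```python
from h import *
to([.600,.0665],.061)
chk([.1275,.0425],["scene"])
```

```text
t 19.1 tcp [0.5998 0.0685 0.1759] zaxis [-0.0011  0.0009 -1.    ] shift cm [-0.2047  0.0422 11.4917] turn -0.004390291114236611 F [ 0.4434  0.7454 -0.0706] w 0.06801205013103619 0.0
scene 0.1275 387 top 0.10028869540276149 ctr [-0.002   0.1236] [0.0413 0.0399]
scene 0.0425 566 top 0.10788955124997009 ctr [-0.0014  0.0419] [0.0433 0.046 ]
```

Emit:
play_rows(commands=[[-0.2,0,1,0],[-0.2,0,3.5,0],[-0.2,0,6.5,0],[-0.2,0,9,0],[-0.2,0,10.8,0],[-0.2,0,11.4,0],[-0.2,0,11.4,0],[-0.2,0,11.4,0]])

```text
time_s: 19.82
tool_pos: [0.6005, 0.0663, 0.0624]
eef_rot: [-2.282, -2.159, -0.001]
contact_force: [0.2, -0.5, 0.2]
grip_width: 0.068
grasp_force: 0.0
```

Emit:
play_rows(commands=[[0,0,0,0],[0,0,0,0],[0,0,0,0],[0,0,0,0],[0,0,0,0],[0,0,0,0]], hand=3.8)

```text
time_s: 20.32
tool_pos: [0.6012, 0.0654, 0.0628]
eef_rot: [2.283, 2.156, 0.002]
contact_force: [0.1, -0.7, 4.8]
grip_width: 0.0423
grasp_force: 35.0
```

Emit:
play_rows(commands=[[0,0,-1,0],[0,0,-4,0],[-2,0,-8,0],[-5,0,-10,0],[-8.5,0,-10,0],[-11,-2,-10,0],[-11.4,-5.5,-10,0],[-11.4,-9,-10,0]])

```text
time_s: 20.98
tool_pos: [0.503, -0.0467, 0.1622]
eef_rot: [2.29, 2.149, -0.001]
contact_force: [-0.5, -0.7, -2.5]
grip_width: 0.0416
grasp_force: 35.0
```

Emit:
play_rows(commands=[[0,-3.5,0,0],[0,-6.5,1,0],[0,-7.3,3,0],[0,-7.3,6,0],[0,-7.3,8.5,0],[0,-7.3,10,0],[0,-7.3,10,0],[0,-7.3,10,0]])

```text
time_s: 21.65
tool_pos: [0.4311, -0.039, 0.0619]
eef_rot: [-2.283, -2.158, 0.003]
contact_force: [-0.4, 0.2, -0.7]
grip_width: 0.0421
grasp_force: 35.0
```

```bash
python3 -c "
from h import *
to([.4827,-.042],.056)"
```

```text
t 21.65 tcp [ 0.4311 -0.039   0.0619] zaxis [-0.0014 -0.0009 -1.    ] shift cm [-0.0124  5.1734  0.5882] turn -0.004530346539595165 F [-0.3811  0.2258 -0.7256] w 0.04213514541978047 34.99457459896803
```

Emit:
play_rows(commands=[[0,0.3,0.4,0],[0,1.2,0.6,0],[0,2,0.6,0],[0,2.6,0.6,0],[0,3.2,0.6,0],[0,3.8,0.6,0],[0,4.4,0.6,0],[0,5,0.6,0]])

```text
time_s: 22.32
tool_pos: [0.483, -0.0421, 0.0565]
eef_rot: [2.283, 2.156, 0.003]
contact_force: [0.7, -0.7, -1.4]
grip_width: 0.0421
grasp_force: 35.0
```

Emit:
play_rows(commands=[[0,0.2,0.1,0],[0,0.4,0.1,0],[0,0.6,0.1,0],[0,0.6,0.1,0],[0,0.6,0.1,0]])

```text
time_s: 22.73
tool_pos: [0.4842, -0.0425, 0.0548]
eef_rot: [-2.281, -2.156, 0.008]
contact_force: [-7.3, 0.9, 4.1]
grip_width: 0.0422
grasp_force: 35.0
```

```bash
python3 -c "
from h import *
to([.4827,-.042],.056)"
```

```text
t 22.73 tcp [ 0.4842 -0.0425  0.0548] zaxis [-0.0054 -0.0012 -1.    ] shift cm [ 0.0365 -0.1513 -0.1143] turn -0.004874649149477328 F [-7.2947  0.8526  4.0651] w 0.042233315790352895 34.98648064211011
```

Home against the stop; release, rise, and retreat to the left and back for a clear view.

Emit:
play_rows(commands=[[0,0.3,0,0],[0,0.3,0,0],[0,0,0,0],[0,-0.5,-0.1,0],[0,-0.5,-0.1,0]])

```text
time_s: 23.15
tool_pos: [0.4836, -0.0419, 0.0564]
eef_rot: [2.282, 2.156, 0.004]
contact_force: [0.8, -0.5, -1.4]
grip_width: 0.0423
grasp_force: 35.0
```

Emit:
play_rows(commands=[[0,0,0,0],[0,0,0,0],[0,0,0,0],[0,0,0,0],[0,0,-1.5,0],[0,0,-4,0],[0,0,-8,0],[0,0,-12,0]], hand=6.8)

```text
time_s: 23.82
tool_pos: [0.4812, -0.0419, 0.1769]
eef_rot: [-2.281, -2.156, 0.003]
contact_force: [1.0, -1.6, -0.4]
grip_width: 0.0684
grasp_force: 0.0
```

Emit:
play_rows(commands=[[-2,0,-4,0],[-6,-1,-8,0],[-10,-3,-12,0],[-14,-5,-12,0],[-18,-7,-12,0],[-20,-8,-12,0],[-20,-8,-12,0],[-20,-8,-12,0]])

```text
time_s: 24.48
tool_pos: [0.3879, -0.2418, 0.2959]
eef_rot: [2.293, 2.147, -0.005]
contact_force: [-0.7, -1.1, 0.2]
grip_width: 0.0679
grasp_force: 0.0
```

Run:
```python
from h import *
to([.4827,-.042],.056)
chk([.1275,.0425,-.0425,-.1275])
a=[]
for n in("scene","top"):
    p,d=env.snapshot(n); c=p[90:290,200:450] if n=="scene" else p[130:290,210:460]; a.append(cv2.resize(c[:,:,::-1],(400,400*c.shape[0]//c.shape[1]),interpolation=cv2.INTER_CUBIC))
h=max(x.shape[0] for x in a); cv2.imwrite("pics/end.png",np.hstack([cv2.copyMakeBorder(x,0,h-x.shape[0],0,0,0) for x in a]))
```

```text
t 24.48 tcp [ 0.3879 -0.2418  0.2959] zaxis [-0.0022 -0.0024 -1.    ] shift cm [20.6206  8.1889 23.9267] turn -0.01459194837581368 F [-0.6731 -1.1489  0.2005] w 0.06790237434157056 0.0
scene 0.1275 386 top 0.10007613063227004 ctr [-0.0014  0.1247] [0.0424 0.0407]
scene 0.0425 561 top 0.10814715782376119 ctr [-0.0013  0.0417] [0.0441 0.0465]
scene -0.0425 543 top 0.10945973523167363 ctr [ 0.0008 -0.0428] [0.0409 0.0416]
scene -0.1275 459 top 0.09483312333387041 ctr [-0.0006 -0.128 ] [0.0418 0.0403]
top 0.1275 258 top 0.10012816977680485 ctr [-0.0005  0.1259] [0.0441 0.0387]
top 0.0425 302 top 0.10815003919905108 ctr [-0.001   0.0437] [0.0433 0.0445]
top -0.0425 270 top 0.11012749312178906 ctr [ 0.0017 -0.0407] [0.0412 0.0423]
top -0.1275 253 top 0.09505601716088091 ctr [-0.0007 -0.1243] [0.0398 0.0407]
```

View pics/end.png

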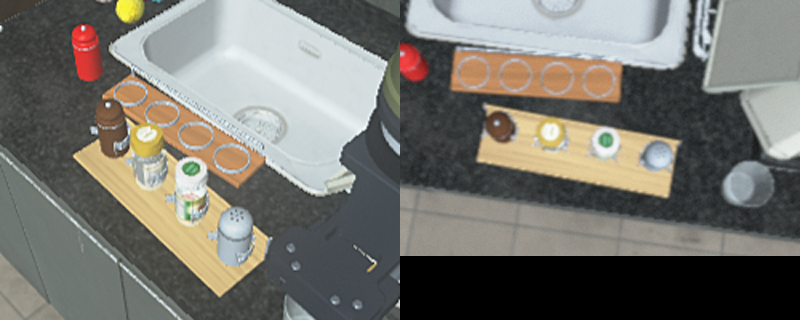

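The mill (112,128), yellow (148,155), white (190,190) and salt (236,235) stand upright in their clips in the original order. Each top is 7–8 mm lower than on the stand, which matches the foot plate height, and the tumbler is where it was.

```bash
python3 -c "
from station import env
print(env.hand_in())"
```

```text
the job is handed in; nothing more can be done
None
```

The job is handed in with all four seasonings pressed home in the rail clips, upright and in their original order (mill, yellow, white, salt), and the tumbler untouched; the hand-in returned no verdict, but my final camera check put every jar within about 4 mm of its clip's centre and 2 mm of home.

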